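# Ease the change pinion of a rotary fixture into mesh and wind the table to its mark

## Robot

A 6-joint arm with a two-finger parallel gripper is mounted at the origin on a cart in front of the work surface, level with it; the furniture and walls round the work are solid. World frame = base frame: x ahead of the robot, y to its left, z up, the work surface at z = 0. Lengths are in m, angles in rad, forces in N, time in s.
With the tool pointing down it reaches from about 0.425 to 0.95 m from the base axis. Payload 3.5 kg.
Tool frame: the origin (TCP) lies between the finger pads; the fingertips stand 19 mm ahead of it and the grasp point (between the pads) is the TCP (ctrl.nose_length is the distance from the TCP to the fingertips, in m); z points along the fingers, y is the line along which they close (so a half turn about z gives the same grasp; the last joint's range is limited). The gripper opens to 85 mm and grips with 20 to 120 N. Pads are 22 mm wide; open, the fingers measure 114 mm over their backs; the gripper's body (76 mm by 85 mm) begins 54 mm behind the grasp point. The pads swing forward as they close: fully open they stand 13 mm farther back than shut.
Start: joints at [0.979, 0.286, 1.577, -0, 1.279, -0.15], TCP at [0.289, 0.61, 0.25] pointing down, gripper open.
Joint ranges: [-2.77, 2.77], [-0.9, 2.22], [0.21, 2.48], [-1.53, 4.67], [0.24, 2.81], [-2.84, 2.84]. Speed limits (rad/s): [2.79, 2.79, 3.14, 3.14, 3.14, 3.14].

## Interface

Orientations are given as a unit quaternion [x, y, z, w].
In Python, from plant import ctrl gives the robot as it stands.
- The arm moves only by the tool apply_moves, never from a script. Its argument "series" is a list of rows, each a list of 6 numbers: the shift along the world's x, y, z scaled (see below), then the turn, a rotation vector about the world's x, y, z scaled (see below). A call has 1 to 20 rows; each row is the pose to reach, as a shift and turn from the pose commanded when the call began; what a row does not reach only later rows make up. The controller multiplies each number of a shift by 0.8 m and each number of a turn by 45 degrees. A row lasts 1/8 s, in which the tool goes at most 62.5 mm and 10.7 degrees, less where a joint would pass 70% of its speed; a pose out of reach is approached as far as the arm can. A call with a number of a shift or a turn outside -1 to 1 is refused whole. A call with a gripper value outside its range is refused whole. "jaw" is the opening, from 0 (shut) to 1 (fully open), set as the call begins (left out, the last holds). The fingers move at their own pace and stop on an object; "squeeze" is the grip in N (left out, the last holds). Time passes only in rows, so rows that repeat a pose let the fingers close. It gives the time, the measured TCP pose, the force, the opening and the grip force at its end, in the units of the state.
- ctrl.get_state(): the state, without advancing time (a new reading comes with each control period).
- ctrl.read_camera(name): name is "scene" or "side" or "wrist"; returns the picture (420x560x3 uint8, red, green, blue); there is no depth.
- ctrl.get_calibration(name): a dict with "fx", "fy", "cx", "cy" (pixels), "xyz" and "orientation" of the camera in the world; the wrist camera has in their place "hand_eye" (4x4, takes a point from camera to tool coordinates, whose origin is the TCP and whose axes are the flange's). Camera axes: x right, y up, looking along -z (the intrinsics and any distortion apply to the point x, -y, -z); pixel columns grow to the right and rows downward; lengths in m; the calibration is good to about 2 mm. A picture is of the moment at which its call begins: read the wrist's pose just before it. get_calibration takes no time and is no camera call.
- ctrl.sign_off(): hands the job in; it is judged then, once.
Trained networks look in the newest picture that a camera, given by its name, has taken for a name from the list of things; names that differ only in an ending like _2 or _b are one class to them, and where a whole thing is asked for, a point or a joint stands for the part that bears it (a point fixed in the world has none). Each returns a list of dicts, best first, with "p" (0 to 1); they miss things now and then, are a little off and sometimes report something else, mostly with a low value. They report only what shows in the picture. A call takes as long as a camera call.
- ctrl.boxes_of(thing, camera): "xy" ([column, row] as shares, 0 to 1, of the picture: columns of its width, rows of its height, amid what is visible of it).
- ctrl.silhouettes(thing, camera): "pixels" (420x560 bool, what is visible of it) and "xy" ([column, row] as shares, 0 to 1, of the picture: columns of its width, rows of its height, amid what is visible of it).
The state is a dict: "time": time; "qpos": joint angles; "dq": joint speeds; "joint_efforts": joint torques, N m; "eef_pos": TCP position; "tcp_rot": TCP orientation; "contact_force": force on the tool from outside, world axes, zero at the start; "wrist_torque": the same for the moment, N m; "opening": opening from 0.0 (shut) to 1.0 (fully open); "finger_force": force on a finger pad.
Only numpy, scipy, OpenCV 4.12 (cv2) and the standard library are available. Lean on these libraries where they do the work, as an engineer would, in place of code of your own. Each camera call takes 0.05 s, during which the arm holds its last target. There are 200 camera calls.

## Task

The rotary fixture's drive is out of gear: rock its knob while easing it down until the pinion's teeth mesh and the knob is fully home, never forcing the teeth together (no more than 20 N on them). Then, with the knob in gear, wind it until the index rib on the faceplate stands opposite the fixed pointer, and let go. Move the faceplate with its jig block only through the knob, never by touching it, and leave the reel, the screwdriver and the tin where they lie.

Things in the scene. Friction and masses are not known exactly. Their poses are not given: they have to be found in the camera images.
- rotary_unit: Rotary fixture: grey base plate 216 x 116 x 14 mm, bolted to the bench. Origin on the bench under the plate; x runs along its length from the knob's end to the table's end, z up. Table axis at x = +34 mm, knob axis at x = -38 mm (y = 0). A grey bracket (column 20 x 52 mm at x = -86 mm, arm and boss up to 80 mm high) carries the knob's quill.
- knob (a point): Middle of the gear-change knob: fluted, black, round, 36 mm diameter, 28 mm tall, on a vertical shaft. The point lies on the shaft's axis half-way up the knob and goes down with it (125 mm above the bench when up, 109 mm when home). The knob turns without end, turns the pinion with it (0.02 N m friction) and stays as left. Nothing else within 100 mm stands over 100 mm high.
- change_gear: The sliding change gear: all that goes down with the knob (sleeve, shaft, knob, and the 12-tooth steel pinion, 55 mm over its teeth, 12 mm face). Origin on the knob's axis, at bench level when the knob is up. Its orientation does not follow the knob's turning, so where the pinion's teeth stand is not told.
- quill (a joint): How far knob and pinion are pushed down (m): 0 = up, out of gear; 0.016 = fully home. The tooth ends of pinion and gearwheel meet at about 0.004: tooth on tooth stops there, tooth over gap goes on (about 1.5 mm play; tooth pitch 12.6 mm = 30 degrees of the knob). Friction 3 N; stays where it is left.
- table (a joint): Angle of the table with faceplate and jig block (rad): 0 = index rib opposite the pointer, positive = counter-clockwise seen from above. A friction brake (0.2 N m) keeps it where it is left. In gear, the knob drives it the other way round at half the angle (knob counter-clockwise, table clockwise), with about 2 degrees of play.
- faceplate: Aluminium faceplate (79 mm diameter, top 44 mm above the bench) on the 24-tooth steel gearwheel (103 mm over its teeth, teeth 22 to 34 mm above the bench), carrying a milled jig block (40 x 60 x 34 mm, top 78 mm above the bench). Origin on the table's axis at bench level; z up, x towards the index rib.
- index (a point): Index rib: small raised dark steel rib, 4 mm wide and 12 mm long, pointing outwards at the faceplate's rim (point at its outer end, on its top). It lies on the side of the jig block's raised back wall; at 0 the block's 60 mm sides lie square across the base plate.
- pointer (a point): Tip of the fixed dark pointer blade (4 mm wide) on a small steel post at the table's end of the base plate, 46 mm above the bench.
- reel: Bystander: small white reel, 64 mm diameter, 12 mm high, lying on the bench; origin under its centre.
- driver: Bystander: small blue screwdriver, 141 mm long, lying on the bench; origin under its middle.
- tin: Bystander: shallow round tin with screws, 55 mm diameter, 16 mm high; origin under its centre.

How it is judged:
On the way, in this order (a step that is already met when the one before it is completed fails the run):
1. the pinion is in mesh and the knob fully home, while the table is still off its mark (value of joint quill above 0.0145 m and value of joint table above 0.12 rad), for 0.2 s.
2. the table has been wound to its mark, in gear (value of joint quill above 0.0145 m and value of joint table between -0.05 and 0.05 rad), for 0.2 s.
At the end, for the whole second after the job is handed in: The knob is fully home (pushed down at least 14.5 of 16 mm), the table stands still with its index within 0.05 rad (about 3 degrees) of the pointer, and reel, screwdriver and tin lie within 20 mm of where they were (all of step 2 and velocity of joint table between -0.03 and 0.03 rad/s and distance of each of reel, driver, tin from where it was at the start of the episode below 0.02 m); the robot touches nothing.
It fails at once if the gear teeth are forced: more than 20 N between pinion and gearwheel (contact force between change_gear and faceplate above 20 N).
It fails at once if the robot touches the faceplate, its gearwheel or the jig block (contact force between any of the fingers, the arm and faceplate above 1 N).
It fails at once if a bystander is pushed away (distance of any of reel, driver, tin from where it was at the start of the episode above 0.03 m).
It also fails if it takes over 58 s, if anything falls off the work surface, if the arm or the gripper's body presses on something with over 40 N, if the wrist force passes 120 N, or if a joint passes its speed limit or range.

## Working session

There is one attempt and no reset: what is moved stays moved. The work goes in short steps, Python scripts to look and compute and a tool call to move; the robot and the scene stay as the last step left them, time stands still between calls to the robot, and variables do not carry over. Pictures are saved under pics/ and viewed, at most 10 in all, crops included, and the job is handed in when it is done.

Besides the shell and the picture viewer there is one more tool, called after "Call:" as name(argument=value, ...), one argument or row to a line, values as JSON. apply_moves: Moves the arm, as the interface text tells. Shifts and turns lie within -1 to 1; 1 stands for 0.8 m of shift or 45 degrees of turn. Its arguments: {"type":"object","properties":{"series":{"type":"array"},"jaw":{"type":"number"},"squeeze":{"type":"number"}},"required":["series"]}

```bash
mkdir -p pics; ls
cat > h.py <<'E'
import numpy as np, cv2
from scipy.spatial.transform import Rotation as R
from plant import ctrl
def cam(name):
    c=ctrl.get_calibration(name)
    if 'hand_eye' in c:
        s=ctrl.get_state(); T=np.eye(4); T[:3,:3]=R.from_quat(s['tcp_rot']).as_matrix(); T[:3,3]=s['eef_pos']
        M=T@np.array(c['hand_eye']); return c,M[:3,:3],M[:3,3]
    return c,R.from_quat(c['orientation']).as_matrix(),np.array(c['xyz'])
def ray(C,u,v):
    c,Rm,t=C; d=Rm@np.array([(u-c['cx'])/c['fx'],-(v-c['cy'])/c['fy'],-1]); return t,d
def onz(C,u,v,z):
    t,d=ray(C,u,v); return t+d*(z-t[2])/d[2]
def proj(C,p):
    c,Rm,t=C; q=Rm.T@(np.array(p)-t); return c['cx']+c['fx']*q[0]/-q[2], c['cy']-c['fy']*q[1]/-q[2]
def tri(rs):
    A=0;b=0
    for t,d in rs:
        d=d/np.linalg.norm(d);P=np.eye(3)-np.outer(d,d);A=A+P;b=b+P@t
    return np.linalg.solve(A,b)
def save(name,f):
    im=ctrl.read_camera(name); cv2.imwrite('pics/'+f,im[:,:,::-1]); return im
E
python3 - <<'E'
from h import *
for n in ['scene','side']:
    C=cam(n); im=save(n,n+'0.png'); print(n,C[0])
    for t,z in [('knob',.125),('pointer',.046),('index',.046),('reel',.01),('driver',.01),('tin',.012),('rotary_unit',.014)]:
        r=ctrl.boxes_of(t,n)
        for q in r[:1]:
            u,v=q['xy'][0]*560,q['xy'][1]*420; print(t,round(q['p'],2),round(u),round(v),onz(C,u,v,z).round(3))
a=cv2.imread('pics/scene0.png');b=cv2.imread('pics/side0.png')
cv2.imwrite('pics/both.png',cv2.resize(np.vstack([a,b]),None,fx=.714,fy=.714))
E
```

```text
pics
scene {'fx': 415.36138501843885, 'fy': 415.36138501843885, 'cx': 279.0440318803268, 'cy': 212.80234820317472, 'xyz': array([0.17014562, 0.3088991 , 0.52425703]), 'orientation': array([-0.15579454,  0.47190835,  0.82612525, -0.26560805])}
knob 0.82 296 223 [ 0.526 -0.229  0.125]
pointer 0.96 295 249 [ 0.542 -0.253  0.046]
index 0.72 262 243 [ 0.608 -0.233  0.046]
reel 0.88 292 293 [ 0.497 -0.177  0.01 ]
tin 0.58 298 221 [ 0.624 -0.39   0.012]
rotary_unit 0.61 297 250 [ 0.562 -0.29   0.014]
side {'fx': 513.7390681477717, 'fy': 513.7390681477717, 'cx': 278.50364048705615, 'cy': 214.19737077284688, 'xyz': array([ 0.55151601, -0.96398013,  0.60894212]), 'orientation': array([ 0.44643296, -0.01171138, -0.04961518,  0.89336375])}
knob 0.3 244 213 [ 0.551 -0.313  0.125]
pointer 0.87 253 240 [ 0.563 -0.287  0.046]
index 0.58 284 226 [ 0.618 -0.254  0.046]
reel 0.57 212 218 [ 0.487 -0.167  0.01 ]
driver 0.81 278 274 [ 0.599 -0.336  0.01 ]
tin 0.63 336 228 [ 0.718 -0.231  0.012]
rotary_unit 0.89 254 242 [ 0.563 -0.252  0.014]
```

View pics/scene0.png

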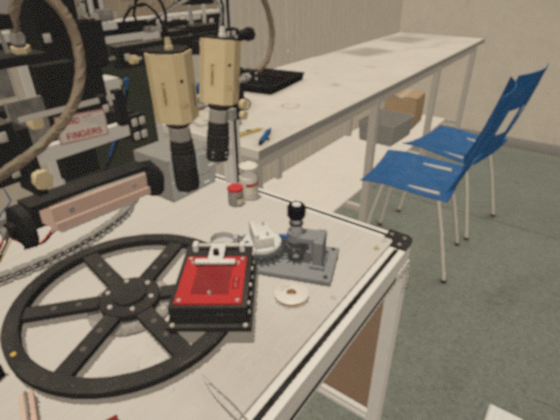

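View pics/side0.png

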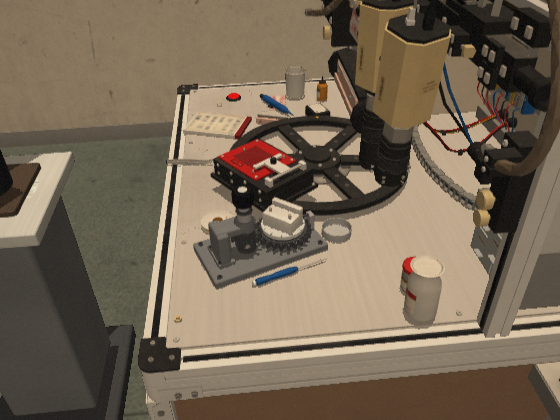

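The scene picture shows the knob at about (296,209), with the red box and the fixture below it. The side picture shows the knob at (243,197), the faceplate and block at (285,222), the pointer post at about (310,216), and the driver in front.

Run:
```python
from h import *
A,B=cam('scene'),cam('side')
print('knob',tri([ray(A,296,209),ray(B,243,197)]))
for n,C in [('scene',A),('side',B)]:
    ctrl.read_camera(n)
    for t in ['knob','faceplate','rotary_unit']:
        for q in ctrl.silhouettes(t,n)[:1]:
            ys,xs=np.nonzero(q['pixels']); print(n,t,round(q['p'],2),xs.min(),xs.max(),ys.min(),ys.max(),xs.mean().round(1),ys.mean().round(1), len(xs), 'topmid',xs[ys<ys.min()+4].mean())
# base-plate corners seen in the side view at z=.014
for u,v in [(194,244),(213,283),(327,246)]: print('corner',onz(B,u,v,.014).round(3))
im=cv2.imread('pics/side0.png')[165:300,180:360]; cv2.imwrite('pics/sidecrop.png',cv2.resize(im,None,fx=4.4,fy=4.4,interpolation=cv2.INTER_CUBIC))
```

```text
knob [ 0.55111218 -0.26969519  0.12619148]
scene knob 0.73 282 309 201 256 295.8 228.1 739 topmid 297.35087719298247
scene faceplate 0.95 243 285 220 262 264.6 242.0 1203 topmid 257.1333333333333
scene rotary_unit 0.55 234 338 201 285 292.2 249.2 4701 topmid 295.6041666666667
side knob 0.88 231 261 185 248 244.4 215.6 894 topmid 242.85714285714286
side rotary_unit 0.9 193 327 185 287 256.6 239.7 7388 topmid 242.19565217391303
corner [ 0.456 -0.245  0.014]
corner [ 0.491 -0.349  0.014]
corner [ 0.692 -0.28   0.014]
```

View pics/sidecrop.png

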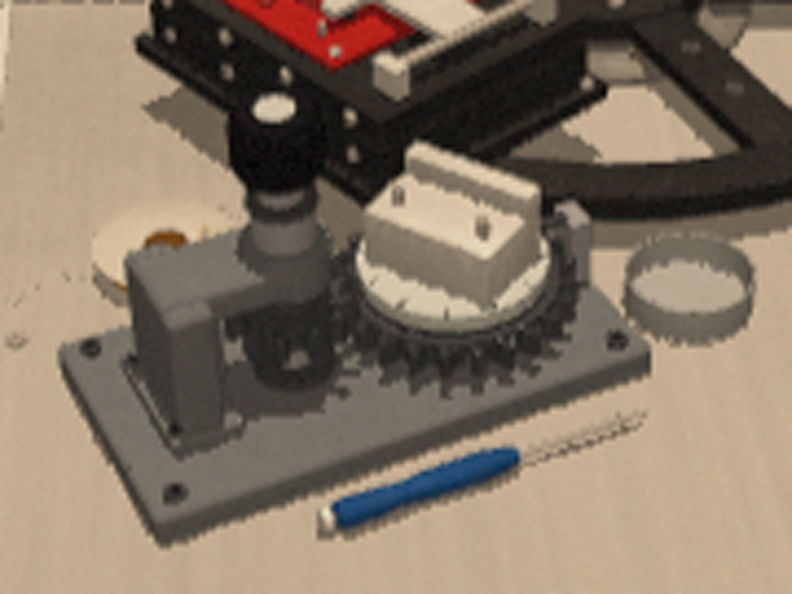

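The crop shows the raised back wall of the block on the far side, with the rib hidden behind it, and the pointer post at crop (575,235). Knob at (0.551,-0.270,0.126) fits the given height, and the plate measures 212 x 110 mm against 216 x 116.

Run:
```python
from h import *
A,B=cam('scene'),cam('side')
print('spindle',tri([ray(A,187,185),ray(B,385,185)]),tri([ray(A,217,158),ray(B,385,185)]))
f=lambda u,v,z:onz(B,180+u/4.4,165+v/4.4,z)
p,q=f(412,145,.078),f(540,190,.078); d=q-p; print('wall',p.round(3),q.round(3),np.linalg.norm(d),np.degrees(np.arctan2(d[1],d[0])))
print('post',f(575,210,.046))
s=ctrl.get_state(); print({k:np.round(v,3) for k,v in s.items()}); print(R.from_quat(s['tcp_rot']).as_matrix().round(3)); print(ctrl.get_calibration('wrist'))
```

```text
spindle [ 0.80584005 -0.23359665  0.11184506] [ 0.78032234 -0.30456296  0.15882267]
wall [ 0.605 -0.211  0.078] [ 0.653 -0.249  0.078] 0.0605342302470573 -38.32136265706172
post [ 0.67132374 -0.22127498  0.046     ]
{'time': np.float64(1.2), 'qpos': array([ 0.979,  0.286,  1.577, -0.   ,  1.279, -0.15 ]), 'dq': array([-0.   ,  0.001,  0.001, -0.001,  0.   ,  0.001]), 'joint_efforts': array([ 1.0000e-03, -4.0597e+01, -2.9293e+01, -0.0000e+00,  1.0000e-03,
        0.0000e+00]), 'eef_pos': array([0.289, 0.61 , 0.25 ]), 'tcp_rot': array([0.219, 0.976, 0.   , 0.   ]), 'contact_force': array([-0.345, -0.815, -0.844]), 'wrist_torque': array([-0.   ,  0.025,  0.015]), 'finger_force': np.float64(0.0), 'opening': np.float64(0.998)}
[[-0.904  0.428  0.   ]
 [ 0.428  0.904  0.   ]
 [-0.     0.    -1.   ]]
{'fx': 297.5117563221751, 'fy': 297.5117563221751, 'cx': 279.0309028620507, 'cy': 207.06716899808143, 'hand_eye': array([[ 9.16563762e-04,  9.50986013e-01,  3.09232540e-01,
         7.96560416e-02],
       [ 9.99999453e-01, -1.02730077e-03,  1.95275056e-04,
        -3.31162355e-04],
       [ 5.03378673e-04,  3.09232192e-01, -9.50986434e-01,
        -1.24198382e-01],
       [ 0.00000000e+00,  0.00000000e+00,  0.00000000e+00,
         1.00000000e+00]])}
```

Call:
apply_moves(
  series=[
    [0.25,-0.55,0,0,0,-1],
    [0.25,-0.55,0,0,0,-1],
    [0.25,-0.55,0,0,0,-1],
    [0.25,-0.55,0,0,0,-1],
    [0.25,-0.55,0,0,0,-1],
    [0.25,-0.55,0,0,0,-1],
    [0.25,-0.55,0,0,0,-1],
    [0.25,-0.55,0,0,0,-1],
    [0.25,-0.55,0,0,0,-1],
  ],
  jaw=1,
)

```text
time: 2.33
eef_pos: [0.4897, 0.1677, 0.2506]
tcp_rot: [0.578, 0.816, 0.0, 0.0]
contact_force: [0.6, 1.6, -0.6]
opening: 1.001
finger_force: 0.0
```

Call:
apply_moves(
  series=[
    [0.077,-0.55,0,0,0,-1],
    [0.077,-0.55,0,0,0,-1],
    [0.077,-0.55,0,0,0,-1],
    [0.077,-0.55,0,0,0,-1],
    [0.077,-0.55,0,0,0,-1],
    [0.077,-0.55,0,0,0,-1],
    [0.077,-0.55,0,0,0,-1],
    [0.077,-0.55,0,0,0,-1],
  ],
)

```text
time: 3.32
eef_pos: [0.5506, -0.2722, 0.25]
tcp_rot: [0.846, 0.534, -0.0, 0.0]
contact_force: [-0.2, 0.6, -0.1]
opening: 1.002
finger_force: 0.0
```

Call:
apply_moves(
  series=[
    [0,0,0,0,0,-1],
    [0,0,0,0,0,-1],
    [0,0,0,0,0,-1],
    [0,0,0,0,0,-1],
    [0,0,0,0,0,-1],
    [0,0,0,0,0,-1],
  ],
)

```text
time: 4.08
eef_pos: [0.5504, -0.2686, 0.2503]
tcp_rot: [0.985, 0.173, 0.0, -0.0]
contact_force: [0.5, 0.1, -0.2]
opening: 1.0
finger_force: 0.0
```

Call:
apply_moves(
  series=[
    [0,0,0,0,0,-0.438],
    [0,0,0,0,0,-0.438],
    [0,0,0,0,0,-0.438],
    [0,0,0,0,0,-0.438],
  ],
)

```text
time: 4.58
eef_pos: [0.5502, -0.2696, 0.2503]
tcp_rot: [1.0, 0.001, 0.0, -0.0]
contact_force: [-0.4, -0.4, 0.9]
opening: 1.0
finger_force: 0.0
```

Run:
```python
from h import *
C=cam('wrist'); im=save('wrist','w0.png')
s=ctrl.get_state(); print({k:np.round(s[k],3) for k in ['time','qpos','eef_pos','contact_force','wrist_torque']}); print(R.from_quat(s['tcp_rot']).as_matrix().round(3)[:,0])
for t,z in [('knob',.139),('pointer',.046),('index',.046),('faceplate',.044)]:
    for q in ctrl.boxes_of(t,'wrist')[:1]:
        u,v=q['xy'][0]*560,q['xy'][1]*420; print(t,round(q['p'],2),round(u),round(v),onz(C,u,v,z).round(4))
```

```text
{'time': np.float64(4.625), 'qpos': array([-0.621,  0.151,  1.736,  0.   ,  1.255,  0.947]), 'eef_pos': array([ 0.55, -0.27,  0.25]), 'contact_force': array([-0.775,  0.261, -0.359]), 'wrist_torque': array([ 0.056, -0.001, -0.   ])}
[1.    0.002 0.   ]
knob 0.78 275 198 [ 0.5603 -0.2667  0.139 ]
pointer 0.77 272 146 [ 0.5923 -0.2621  0.046 ]
index 0.64 253 121 [ 0.6182 -0.2417  0.046 ]
faceplate 0.65 255 120 [ 0.6186 -0.2436  0.044 ]
```

View pics/w0.png

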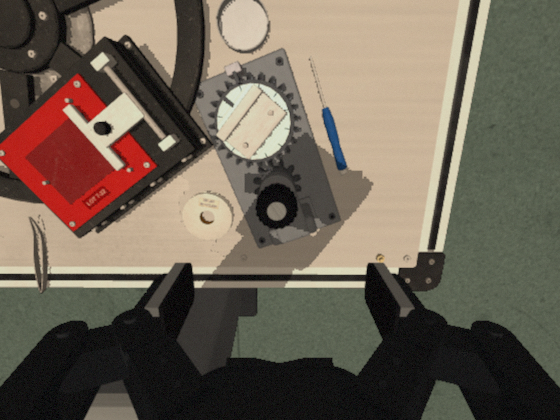

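The knob top shows at (277,210), the table centre at about (255,120), the rib at (228,102) and the pointer at (234,72). The fingers stand either side.

Run:
```python
from h import *
C=cam('wrist'); im=cv2.imread('pics/w0.png')
k=onz(C,277,210,.139);m=onz(C,278,207,.128);t=onz(C,255,120,.044);print('knob',k,m,'table',t)
for q in ctrl.boxes_of('faceplate','wrist')[:0]: pass
r=onz(C,228,102,.046);p=onz(C,234,72,.046)
a=lambda d:np.degrees(np.arctan2(d[1],d[0])); d=lambda x,y:np.linalg.norm((x-y)[:2])
print('rib',r,d(r,t),a(r-t),'ptr',p,d(p,t),a(p-t),'kt',d(m,t),a(t-m))
cv2.imwrite('pics/w0c.png',cv2.resize(im[40:250,170:370],None,fx=2.8,fy=2.8,interpolation=cv2.INTER_CUBIC))
```

```text
knob [ 0.54979591 -0.2684294   0.139     ] [ 0.54885265 -0.26923268  0.128     ] table [ 0.61907181 -0.24443594  0.044     ]
rib [ 0.63709257 -0.21690002  0.046     ] 0.0329085804616975 56.79744162140733 ptr [ 0.66572696 -0.2244499   0.046     ] 0.050755734784662526 23.189228431233055 kt 0.07446884727576188 19.449837604260363
```

View pics/w0c.png

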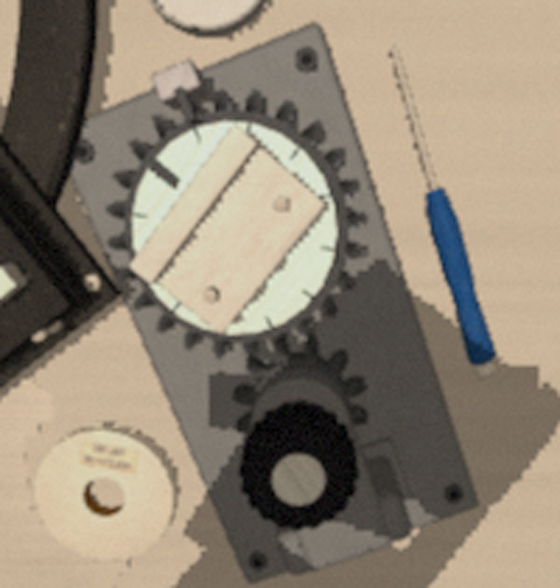

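The crop confirms the rib at crop (160,168), about 33-35° counter-clockwise of the pointer. The knob sits at (0.550,-0.269), so I'll go down and grip it.

Call:
apply_moves(
  series=[
    [0,0.001,-0.075,0,0,0],
    [0,0.001,-0.13,0,0,0],
    [0,0.001,-0.1525,0,0,0],
    [0,0.001,-0.1525,0,0,0],
    [0,0.001,-0.1525,0,0,0],
  ],
)

```text
time: 5.5
eef_pos: [0.5515, -0.27, 0.1308]
tcp_rot: [1.0, -0.0, 0.002, 0.001]
contact_force: [-0.2, 0.1, 0.6]
opening: 1.001
finger_force: 0.0
```

Call:
apply_moves(
  series=[
    [0,0,0,0,0,0],
    [0,0,0,0,0,0],
    [0,0,0,0,0,0],
    [0,0,0,0,0,0],
    [0,0,0,0,0,0],
    [0,0,0,0,0,0],
  ],
  jaw=0,
  squeeze=30,
)

```text
time: 6.25
eef_pos: [0.5504, -0.2676, 0.1284]
tcp_rot: [1.0, -0.0, 0.0, -0.001]
contact_force: [1.8, 4.7, 1.1]
opening: 0.411
finger_force: 32.7
```

Call:
apply_moves(
  series=[
    [0,0.0015,-0.001,0,0,0],
    [0,0.0015,-0.002,0,0,0],
    [0,0.0015,-0.003,0,0,0],
    [0,0.0015,-0.003,0,0,0],
  ],
)

```text
time: 6.75
eef_pos: [0.5504, -0.2675, 0.126]
tcp_rot: [1.0, -0.0, 0.0, -0.0]
contact_force: [1.5, 4.7, 2.0]
opening: 0.415
finger_force: 32.8
```

Call:
apply_moves(
  series=[
    [0,0,-0.001,0,0,0],
    [0,0,-0.002,0,0,0],
    [0,0,-0.002,0,0,0],
  ],
)

```text
time: 7.12
eef_pos: [0.5505, -0.2675, 0.1259]
tcp_rot: [1.0, -0.0, 0.0, -0.0]
contact_force: [-0.5, 5.8, 7.3]
opening: 0.41
finger_force: 33.3
```

Call:
apply_moves(
  series=[
    [0,0.001,0,0,0,-0.033],
    [0,0.001,0,0,0,-0.067],
    [0,0.001,0,0,0,-0.1],
    [0,0.001,0,0,0,-0.133],
    [0,0.001,0,0,0,-0.167],
    [0,0.001,0,0,0,-0.2],
    [0,0.001,0,0,0,-0.233],
    [0,0.001,0,0,0,-0.267],
  ],
)

```text
time: 8.12
eef_pos: [0.5504, -0.2675, 0.1244]
tcp_rot: [0.994, -0.106, 0.001, 0.0]
contact_force: [2.3, 1.9, 0.3]
opening: 0.411
finger_force: 32.7
```

Call:
apply_moves(
  series=[
    [0,0,-0.001,0,0,0],
    [0,0,-0.002,0,0,0],
    [0,0,-0.002,0,0,0],
  ],
)

```text
time: 8.5
eef_pos: [0.5503, -0.2674, 0.1225]
tcp_rot: [0.994, -0.105, 0.0, 0.0]
contact_force: [2.5, 0.0, -0.8]
opening: 0.411
finger_force: 32.6
```

Call:
apply_moves(
  series=[
    [0,0,-0.001,0,0,0],
    [0,0,-0.002,0,0,0],
    [0,0,-0.003,0,0,0],
  ],
)

```text
time: 8.88
eef_pos: [0.5503, -0.2674, 0.1205]
tcp_rot: [0.994, -0.105, 0.0, 0.0]
contact_force: [2.2, -0.6, 1.1]
opening: 0.411
finger_force: 32.7
```

Run:
```python
from h import *
im=save('wrist','w1.png'); save('side','s1.png')
s=ctrl.get_state(); print({k:np.round(s[k],3) for k in ['time','qpos','eef_pos','contact_force','wrist_torque']})
im=cv2.imread('pics/w1.png'); b=cv2.imread('pics/s1.png')[165:300,180:360]
cv2.imwrite('pics/c1.png',np.hstack([im,np.vstack([cv2.resize(b,(240,180)),np.zeros((240,240,3),np.uint8)])]))
```

```text
{'time': np.float64(8.975), 'qpos': array([-0.618,  0.285,  1.831, -0.   ,  1.024,  1.163]), 'eef_pos': array([ 0.55 , -0.267,  0.12 ]), 'contact_force': array([ 2.724, -0.721,  0.991]), 'wrist_torque': array([-0.281, -0.476,  0.047])}
```

View pics/c1.png

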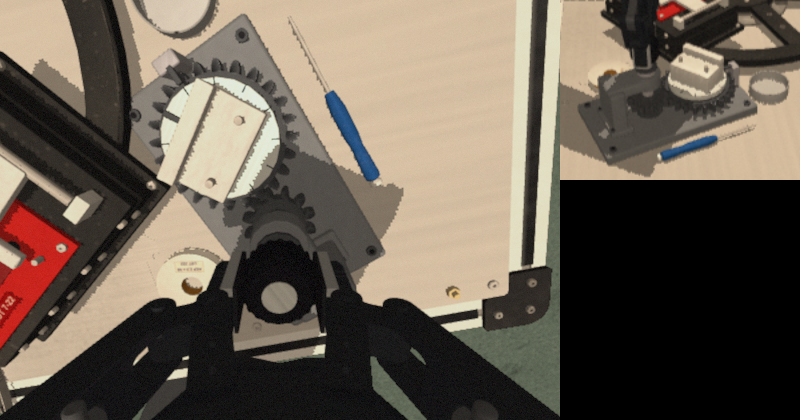

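The wrist picture shows the knob still held at (279,299), with the pinion's teeth up against the gearwheel at about (265,205). Continuing down with slight rocking.

Call:
apply_moves(
  series=[
    [0,0,-0.001,0,0,0.02],
    [0,0,-0.002,0,0,-0.02],
    [0,0,-0.003,0,0,0.02],
    [0,0,-0.004,0,0,-0.02],
    [0,0,-0.004,0,0,0],
  ],
)

```text
time: 9.6
eef_pos: [0.5503, -0.2673, 0.117]
tcp_rot: [0.995, -0.105, 0.0, 0.0]
contact_force: [3.5, -1.6, 0.2]
opening: 0.409
finger_force: 32.7
```

Call:
apply_moves(
  series=[
    [0,0,-0.001,0,0,0.02],
    [0,0,-0.002,0,0,-0.02],
    [0,0,-0.003,0,0,0.02],
    [0,0,-0.003,0,0,0],
  ],
)

```text
time: 10.1
eef_pos: [0.5503, -0.2672, 0.1148]
tcp_rot: [0.994, -0.105, 0.0, 0.0]
contact_force: [3.4, -3.5, 1.2]
opening: 0.41
finger_force: 32.7
```

Call:
apply_moves(
  series=[
    [0.001,-0.001,-0.001,0,0,0.02],
    [0.001,-0.001,-0.002,0,0,-0.02],
    [0.001,-0.001,-0.003,0,0,0.02],
    [0.001,-0.001,-0.003,0,0,0],
  ],
)

```text
time: 10.6
eef_pos: [0.5506, -0.2675, 0.114]
tcp_rot: [0.995, -0.104, -0.001, -0.0]
contact_force: [-2.5, 1.7, 10.5]
opening: 0.411
finger_force: 33.6
```

Call:
apply_moves(
  series=[
    [0,0,-0.001,0,0,0.02],
    [0,0,-0.002,0,0,-0.02],
    [0,0,-0.002,0,0,0],
  ],
)

```text
time: 10.98
eef_pos: [0.5507, -0.2675, 0.114]
tcp_rot: [0.995, -0.104, -0.001, -0.0]
contact_force: [-4.4, 2.2, 16.5]
opening: 0.41
finger_force: 34.2
```

The stop is firm at z=0.1140, 11.9 mm below tooth contact at 0.1259, so the knob is home. Easing the push and winding counter-clockwise.

Call:
apply_moves(
  series=[
    [0,0,0.003,0,0,0],
    [0,0,0.003,0,0,0.03],
    [0,0,0.003,0,0,0.09],
    [0,0,0.003,0,0,0.15],
    [0,0,0.003,0,0,0.21],
    [0,0,0.003,0,0,0.27],
    [0,0,0.003,0,0,0.33],
    [0,0,0.003,0,0,0.39],
    [0,0,0.003,0,0,0.45],
    [0,0,0.003,0,0,0.51],
    [0,0,0.003,0,0,0.57],
    [0,0,0.003,0,0,0.63],
    [0,0,0.003,0,0,0.69],
    [0,0,0.003,0,0,0.75],
    [0,0,0.003,0,0,0.8],
    [0,0,0.003,0,0,0.8],
  ],
)

```text
time: 12.98
eef_pos: [0.5505, -0.2672, 0.1141]
tcp_rot: [0.978, 0.208, -0.001, -0.001]
contact_force: [-1.9, 2.3, 8.6]
opening: 0.408
finger_force: 33.4
```

Run:
```python
from h import *
C=cam('wrist');save('wrist','w2.png')
s=ctrl.get_state(); print({k:np.round(s[k],3) for k in ['time','qpos','eef_pos','contact_force','wrist_torque']})
for n in ['index','pointer']:
  for q in ctrl.boxes_of(n,'wrist')[:1]: print(n,q['p'],q['xy'][0]*560,q['xy'][1]*420)
ax=np.array([.550,-.2685,0])+.072*np.array([np.cos(np.radians(19.2)),np.sin(np.radians(19.2)),0]); ax[2]=.044
print('axis px',proj(C,ax))
im=cv2.imread('pics/w2.png'); cv2.imwrite('pics/w2c.png',cv2.resize(im[:300,:],None,fx=1.42,fy=1.42,interpolation=cv2.INTER_CUBIC))
```

```text
{'time': np.float64(13.025), 'qpos': array([-0.618,  0.295,  1.832,  0.   ,  1.017,  0.534]), 'eef_pos': array([ 0.551, -0.267,  0.114]), 'contact_force': array([-1.31 ,  0.53 ,  8.047]), 'wrist_torque': array([-0.121,  0.111, -0.042])}
index 0.77 283.584 118.60799999999999
pointer 0.68 282.296 152.208
axis px (np.float64(290.37986687833904), np.float64(123.67041352031248))
```

View pics/w2c.png

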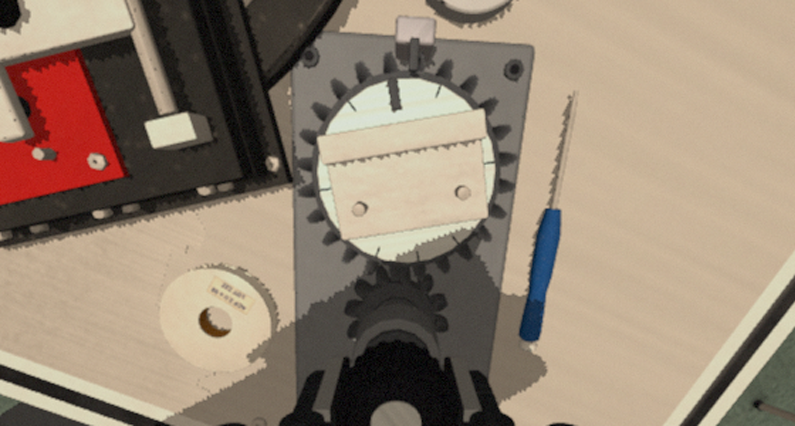

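The rib runs crop (397,110) to (391,80), the pointer tip is at (414,70), and the rib is still to its left (counter-clockwise). Measuring the remaining angle.

Run:
```python
from h import *
C=cam('wrist'); g=lambda u,v,z:onz(C,u/1.42,v/1.42,z)
a=lambda d:np.degrees(np.arctan2(d[1],d[0]))
im=cv2.imread('pics/w2.png'); hsv=cv2.cvtColor(im,cv2.COLOR_BGR2HSV)
t=g(405.5,170,.044); r1,r2=g(397,109,.046),g(391,80,.046); p1,p2=g(414,70,.046),g(414,42,.046)
print('table',t,'rib',a(r1-t),a(r2-t),a(r2-r1),'ptr',a(p1-t),a(p2-p1),np.linalg.norm(p1-t),np.linalg.norm(r2-t))
# wall top edge direction, plate edges
w=[g(317,139,.078),g(484,112,.078)]; print('wall len',np.linalg.norm(w[1]-w[0]),'normal',a(w[1]-w[0])+90)
k=g(535,48,.014);l=g(492,385,.014);print('plate edge',a(k-l)); k=g(296,85,.014);l=g(296,330,.014);print('plate edge',a(k-l))
```

```text
table [ 0.61894063 -0.24113266  0.044     ] rib 32.756370878871884 33.9989451921221 36.74968595477985 ptr 19.439622538413534 24.79787895580513 0.039401234812400834 0.03614191990053873
wall len 0.05958879182309578 normal 32.60331770361392
plate edge 21.626921227065967
plate edge 19.83229179777637
```

Call:
apply_moves(
  series=[
    [0,0,0.001,0,0,0.06],
    [0,0,0.001,0,0,0.12],
    [0,0,0.001,0,0,0.18],
    [0,0,0.001,0,0,0.24],
    [0,0,0.001,0,0,0.3],
    [0,0,0.001,0,0,0.36],
    [0,0,0.001,0,0,0.42],
    [0,0,0.001,0,0,0.48],
    [0,0,0.001,0,0,0.53],
    [0,0,0.001,0,0,0.53],
  ],
)

```text
time: 14.38
eef_pos: [0.5504, -0.267, 0.1141]
tcp_rot: [0.914, 0.405, -0.0, -0.001]
contact_force: [-1.4, 0.7, 6.6]
opening: 0.412
finger_force: 33.2
```

Run:
```python
from h import *
save('wrist','w3.png')
im=cv2.imread('pics/w3.png'); cv2.imwrite('pics/w3c.png',cv2.resize(im[:300,:],None,fx=1.42,fy=1.42,interpolation=cv2.INTER_CUBIC))
```

```text
(no output)
```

View pics/w3c.png

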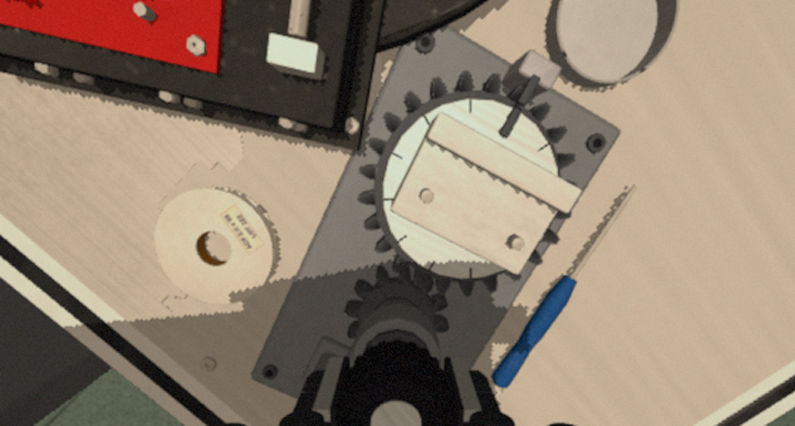

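The rib runs (504,135) to (518,105) and the pointer (519,102) to (536,76): nearly in line. Measuring the residual.

```bash
python3 - <<'E'
from h import *
C=cam('wrist'); g=lambda u,v,z:onz(C,u/1.42,v/1.42,z)
a=lambda d:np.degrees(np.arctan2(d[1],d[0]))
t=g(470,187,.044)
for t in (t,np.array([.6190,-.2425,.044])): print(t,'rib',a(g(504,134,.046)-t),a(g(517,106,.046)-t),'ptr tip',a(g(522,100,.046)-t),'post',a(g(535,76,.046)-t))
w=[g(437,113,.078),g(580,188,.078)]; print(np.linalg.norm(w[1]-w[0]),'normal',a(w[1]-w[0])+90)
w=[g(428,137,.068),g(571,211,.068)]; print('normal',a(w[1]-w[0])+90)
for p,q in [((619,131),(505,330)),((408,48),(262,352))]:print('edge',a(g(*p,.014)-g(*q,.014)))
E
python3 -c "
import cv2;im=cv2.imread('pics/w3.png');cv2.imwrite('pics/w3d.png',cv2.resize(im[30:220,240:440],None,fx=3.1,fy=3.1,interpolation=cv2.INTER_CUBIC))"
```

```text
[ 0.61880659 -0.23988545  0.044     ] rib 17.46562439251403 19.933993671109132 ptr tip 19.10519491330175 post 19.5507832480414
[ 0.619  -0.2425  0.044 ] rib 23.032258195371476 23.725490102329726 ptr tip 22.6454106298615 post 22.388056441638284
0.05921357287447405 normal 22.359159357881552
normal 22.232283900338587
edge 23.68652864586937
edge 19.75012558910824
```

View pics/w3d.png

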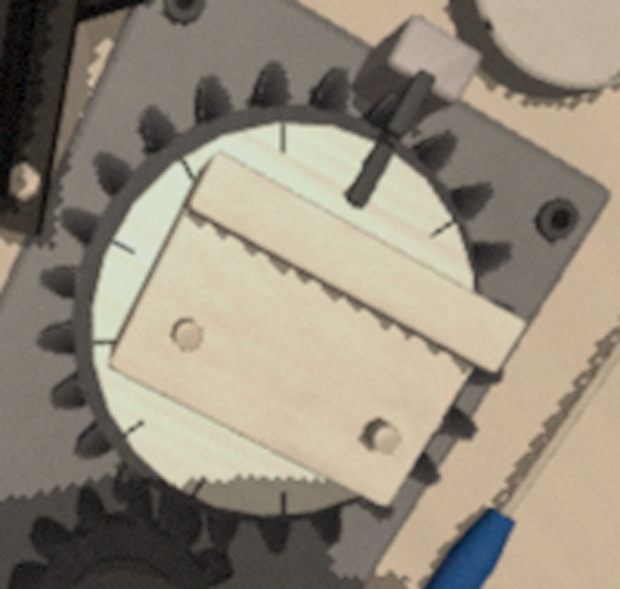

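The rib (354,203)-(387,147) and the pointer (390,135)-(425,75) are parallel and in line to within about 1°. I'll hold briefly, then let go.

Call:
apply_moves(
  series=[
    [0,0,0,0,0,0],
    [0,0,0,0,0,0],
    [0,0,0,0,0,0],
  ],
)

```text
time: 14.8
eef_pos: [0.5504, -0.267, 0.1141]
tcp_rot: [0.914, 0.405, -0.0, -0.001]
contact_force: [-1.5, 1.4, 5.9]
opening: 0.414
finger_force: 33.2
```

Call:
apply_moves(
  series=[
    [0,0,0,0,0,0],
    [0,0,0,0,0,0],
    [0,0,0,0,0,0],
    [0,0,0,0,0,0],
  ],
  jaw=0.75,
)

```text
time: 15.3
eef_pos: [0.5507, -0.2676, 0.1135]
tcp_rot: [0.914, 0.405, -0.0, -0.001]
contact_force: [-0.4, 0.4, -0.3]
opening: 0.75
finger_force: 0.0
```

Call:
apply_moves(
  series=[
    [0,0,0.04,0,0,0],
    [0,0,0.1,0,0,0],
    [0,0,0.15,0,0,0],
    [0,0,0.15,0,0,0],
    [0,0,0.15,0,0,0],
  ],
)

```text
time: 15.92
eef_pos: [0.5505, -0.2675, 0.2329]
tcp_rot: [0.914, 0.405, -0.0, -0.001]
contact_force: [-0.9, 0.2, -0.4]
opening: 0.749
finger_force: 0.0
```

Run:
```python
from h import *
C=cam('wrist');save('wrist','w4.png')
im=cv2.imread('pics/w4.png'); s=cv2.imread('pics/s1.png')
save('side','s4.png'); b=cv2.imread('pics/s4.png')[165:300,180:360]
x=cv2.resize(b,(380,285),interpolation=cv2.INTER_CUBIC); y=cv2.resize(im[40:240,220:420],(400,400),interpolation=cv2.INTER_CUBIC)
o=np.zeros((400,780,3),np.uint8);o[:,:400]=y;o[:285,400:]=x;cv2.imwrite('pics/c4.png',o)
```

```text
(no output)
```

View pics/c4.png

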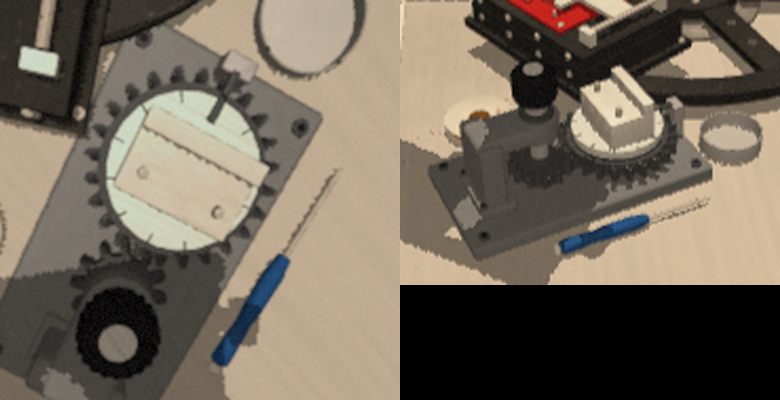

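The rib and pointer stay in line at (218,105)-(230,78), the knob sits low on its boss, and the bystanders haven't moved. One quick check of knob height from its top row in the side view.

Run:
```python
from h import *
B=cam('side'); a=cv2.imread('pics/side0.png',0)[175:225,225:262]; b=cv2.imread('pics/s4.png',0)[175:225,225:262]
t=a[8:33,3:33]  # knob patch
r=cv2.matchTemplate(cv2.resize(b,None,fx=4,fy=4,interpolation=2),cv2.resize(t,None,fx=4,fy=4,interpolation=2),cv2.TM_CCOEFF_NORMED)
_,m,_,l=cv2.minMaxLoc(r); print('shift px',l[0]/4-3,l[1]/4-8,m)
p=lambda z:proj(B,[.55,-.2685,z]); print('expect 16mm',p(.109)[1]-p(.125)[1])
```

```text
shift px 0.75 7.75 0.7864318490028381
expect 16mm 7.877953605290145
```

The knob has dropped 7.75 px against 7.88 px expected for the full 16 mm, so it is home. Handing in.

```bash
python3 -c "
from plant import ctrl
print(ctrl.sign_off())"
```

```text
the job is handed in; nothing more can be done
None
```

I've handed the job in: the knob is fully home and in gear, the index rib lines up with the pointer to within about 1° (limit about 3°), and the gripper has let go and is clear; the hand-in gave no verdict.

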